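# Send the assay plate home into the plate reader and lock the carriage

### The job

The filled plate is already sitting on the carriage of the plate reader. With light fingertip pushes only, swing the cam lock's lever out until it stops so that the cam's low side faces the carriage, push the carriage by its front lip all the way into the reader, then swing the lever back against its stop so that the cam locks the carriage in. Do not grip or pick up anything: the plate must stay seated in its nest and the other things on the bench must stay where they are.

Things in the scene. Friction and masses are not known exactly. Their poses are not given: they have to be found in the camera images.
- reader: Plate reader, white housing 240 wide, 250 deep, 150 mm high, fixed, turned on the bench. The carriage's slot is in a low snout (85 mm high, 208 wide, 70 deep). Origin on the bench under the middle of the snout's front face; x points into the reader (the way the carriage goes in), y to its left, z up. In front lies a base plate 12 mm thick, x -200 to 0, y -150 to +120 mm.
- carriage (a joint): Travel of the plate carriage along the reader's x: 0 = fully out (loading), 0.110 m = fully home against a rubber buffer (gives 1 mm per 3 N). Friction about 3 N, more when moved fast; it stays where it is left. Two steel rollers on its right side run past the cam: with the cam locked it moves only about 9 mm before a roller meets the cam's nose.
- lip_face (a point): Middle of the outer face, the one to push on, of the carriage's upright aluminium lip: 90 mm wide along the reader's y, 6 mm thick, from 20 to 62 mm above the bench. This point is 50 mm above the bench, with the carriage out at x = -165, y = 0 in the reader's frame, with it home at x = -55 mm. Axes as the reader's; push along its +x.
- plate: Clear 96-well plate with coloured wells, 85.5 x 127.8 x 14.4 mm, loose, about 70 g, origin under its centre; it lies in a nest of 6 mm high edges on the carriage with about 1.5 mm of play. Its top is 42 mm above the bench.
- nest (a point): Middle of the nest's floor on the carriage, 28 mm above the bench; the plate's origin belongs here. Axes as the reader's.
- cam_lock (a joint): Angle of cam and lever about the upright cam axis, counter-clockwise from above. 0 = locked, against its stop: the lever points along the reader's -x, the cam's nose at the carriage. 1.65 rad = released, against the other stop: the lever points to the reader's right (-y), the cam's low side faces the rollers. Stays where it is left; about 3 N at the post turns it. Starts at 0 to 0.3.
- cam_axis (a point): Point on the cam's axis, 46 mm above the bench, at x = -60, y = -104 mm in the reader's frame. The pear-shaped steel cam plate (26 mm to the tip of its nose) lies 20 to 30 mm above the bench; the lever's hub above it is 22 mm across, up to 56 mm.
- post_top (a point): Centre of the top of the lever's upright black plastic handle post: 16 mm in diameter, from 42 to 87 mm above the bench (this point at 87), 80 mm from the cam axis. Its axes turn with the cam: -x points outward along the lever. The lever's flat bar is 12 mm wide, at 42 to 50 mm.
- tube_rack: Orange tube rack, 210 x 100 x 28 mm (a few capped tubes to 41 mm), loose, left of the carriage. Leave alone. Origin under its centre.
- amber_bottle: Short brown bottle with a screw cap, 60 mm across, 85 mm high, standing loose to the right of the carriage's front end, by the lever. Leave alone. Origin under its centre.
- beaker: Glass beaker, 68 mm across, 88 mm high, with a steel spatula leaning in it (to 160 mm), loose, left of the snout. Leave alone. Origin under its centre.
- marker: Marker pen, 135 mm long, 12 mm thick, lying loose on the bench on the lever's side. Leave alone. Origin under its centre.
- conical_tube: Conical 50 ml tube lying on the bench, 29 mm across, 103 mm long. Leave alone. Origin under its middle.
- tube_cap: Screw cap of the tube, 35 mm across, 13 mm high. Leave alone. Origin under its centre.
- plate_lid: Clear plate lid, 88 x 130 x 8 mm, lying on a sheet of paper. Leave alone. Origin under its centre.
There are look-alikes about, which are no part of the job. There is more than one size of the plate; the one meant has the size given above.

How it is judged:
On the way, in this order (a step that is already met when the one before it is completed fails the run):
1. the cam is turned to its low point (lever out, within about 0.25 rad of its stop) while the carriage is still out (value of joint cam_lock above 1.4 rad and value of joint carriage below 0.012 m), for 0.2 s.
2. the carriage is pushed home, with the cam still low (value of joint carriage above 0.106 m and value of joint cam_lock above 1.1 rad), for 0.2 s.
At the end, for the whole second after the job is handed in: The carriage is within 4 mm of fully home, the cam lever is within 0.15 rad of its locked stop, both at rest, and the plate lies flat in its nest (within 6 mm of centre, under 3 mm up) (value of joint carriage above 0.106 m and value of joint cam_lock below 0.15 rad and velocity of joint carriage between -0.01 and 0.01 m/s and velocity of joint cam_lock between -0.05 and 0.05 rad/s and horizontal distance between plate and nest below 0.006 m and z of plate in the frame of nest below 0.003 m and angle between plate's own z axis and vertical below 0.04 rad and linear speed of plate below 0.02 m/s); the robot touches nothing.
It fails at once if the plate is lifted out of its nest or knocked askew (z of plate in the frame of nest above 0.006 m or horizontal distance between plate and nest above 0.012 m).
It fails at once if the cam lever is gripped or forced (over 30 N) (contact force between the fingers and cam_lock above 30 N).
It fails at once if the carriage or its lip is gripped or forced (over 35 N) (contact force between the fingers and carriage above 35 N).
It fails at once if something else on the bench is moved by more than 20 mm, lifted or tipped (distance of any of tube_rack, amber_bottle, beaker, marker, conical_tube, tube_cap, plate_lid from where it was at the start of the episode above 0.02 m or angle between any of amber_bottle, beaker's own z axis and vertical above 0.3 rad).
It also fails if it takes over 69 s, if anything falls off the work surface, if the arm or the gripper's body presses on something with over 40 N, if the wrist force passes 120 N, or if a joint passes its speed limit or range.

### The arm

A 6-joint arm with a two-finger parallel gripper is mounted at the origin on the work surface. World frame = base frame: x ahead of the robot, y to its left, z up, the work surface at z = 0. Lengths are in m, angles in rad, forces in N, time in s.
With the tool pointing down it reaches from about 0.25 to 0.775 m from the base axis. Payload 4 kg.
Tool frame: the origin (TCP) lies at the very end of the fingers, on their centre line; the grasp point (between the pads) lies hold_point_z behind it (hold_point_z is the distance from the TCP to the grasp point, in m); z points along the fingers, y is the direction in which the jaws open and shut (so a half turn about z gives the same grasp; the last joint's range is limited). The gripper opens to 94 mm and grips with 3 to 60 N. Pads are 16 mm wide; open, the fingers measure 119 mm over their backs; the gripper's body (75 mm by 177 mm) begins 78 mm behind the grasp point.
Start: joints at [-1.233, 0.087, 1.371, -0, 1.684, -0.103], TCP at [0.235, -0.497, 0.166] pointing down, gripper open.
Joint ranges: [-3.1, 3.1], [-0.76, 2.03], [0.27, 2.55], [-1.08, 4.22], [0.17, 2.65], [-2.57, 2.57]. Speed limits (rad/s): [2.79, 2.79, 3.14, 3.14, 3.14, 3.14].

### API

Orientations are given as [roll, pitch, yaw] about the fixed x, y, z axes, in that order (R = Rz(yaw) Ry(pitch) Rx(roll)).
In Python, from bench import * gives the robot as it stands.
- The arm moves only by the tool step_arm, never from a script. Its argument "increments" is text: rows parted by semicolons, each of 6 numbers parted by spaces: the shift along the tool's x, y, z in cm, then the turn, a rotation vector about the tool's x, y, z in rad. A call has 1 to 5 rows; each row shifts and turns the commanded pose from where the row before left it, along the tool's axes as they then stand; what a row does not reach is not made up. A row lasts 1/10 s, in which the tool goes at most 50 mm and 8.59 degrees, less where a joint would pass 70% of its speed; a pose out of reach is approached as far as the arm can. A call is refused whole if a number of a shift passes 5 or a number of a turn 0.15, either way. A call with a gripper value outside its range is refused whole. "claw" is the gripper's target within -1 to 1 (shut at 1, half-way at 0, fully open at -1), set as the call begins (left out, the last holds). The fingers move at their own pace and stop on an object; the grip force is fixed at half the most. Time passes only in rows, so rows that do not move let the fingers close. It gives the time, the measured TCP pose, the force and the opening at its end, in the units of the state.
- get_obs(): the state, without advancing time (a new reading comes with each control period).
- snapshot(name): name is "scene" or "top" or "wrist"; returns the picture (420x560x3 uint8, red, green, blue); there is no depth.
- calibration(name): a dict with "camera_matrix" (3x3 intrinsics, pixels), "eye" and "orientation" of the camera in the world; the wrist camera has in their place "tool_from_camera" (4x4, takes a point from camera to tool coordinates, whose origin is the TCP and whose axes are the flange's). Camera axes: x right, y up, looking along -z (the intrinsics and any distortion apply to the point x, -y, -z); pixel columns grow to the right and rows downward; lengths in m; the calibration is good to about 2 mm. A picture is of the moment at which its call begins: read the wrist's pose just before it. calibration takes no time and is no camera call.
- close_job(): hands the job in, once; it reports no verdict.
The state is a dict: "time": time; "joint_positions": joint angles; "qvel": joint speeds; "joint_torque": joint torques, N m; "tool_pos": TCP position; "ee_rot": TCP orientation; "wrist_force": force on the tool from outside, world axes, zero at the start; "wrist_torque": the same for the moment, N m; "width": finger opening in m.
Only numpy, scipy, OpenCV 4.12 (cv2) and the standard library are available. Lean on these libraries where they do the work, as an engineer would, in place of code of your own. Each camera call takes 0.05 s, during which the arm holds its last target. There are 200 camera calls.

## Working session

There is one attempt and no reset: what is moved stays moved. The work goes in short steps, Python scripts to look and compute and a tool call to move; the robot and the scene stay as the last step left them, time stands still between calls to the robot, and variables do not carry over. Pictures are saved under pics/ and viewed, about 8 in all and at most 12, crops included, and the job is handed in when it is done.

Besides the shell and the picture viewer there is one more tool, called after "Call:" as name(argument=value, ...) on one line, values as JSON. step_arm: Moves the arm, as the interface text tells. Its arguments: {"type":"object","properties":{"increments":{"type":"string"},"claw":{"type":"number"}},"required":["increments"]}

```bash
mkdir -p pics; ls; python3 - <<'E'
from bench import *
import cv2,numpy as np
for n in ("top","scene"):
    im=snapshot(n); cv2.imwrite(f"pics/{n}0.png",im[:,:,::-1]); c=calibration(n); print(n,c)
print(get_obs())
print(calibration("wrist"))
E
```

```text
pics
top {'camera_matrix': array([[391.81342791,   0.        , 278.02809514],
       [  0.        , 391.81342791, 211.31303837],
       [  0.        ,   0.        ,   1.        ]]), 'eye': array([ 0.36074871, -0.01167877,  1.34190008]), 'orientation': array([ 0.15454932, -0.01192537, -1.54591798])}
scene {'camera_matrix': array([[476.81026407,   0.        , 274.77561689],
       [  0.        , 476.81026407, 217.5930161 ],
       [  0.        ,   0.        ,   1.        ]]), 'eye': array([ 1.12150193, -0.47782912,  1.09976744]), 'orientation': array([ 6.36116481e-01, -2.58876735e-04,  9.04467455e-01])}
{'time': 0.1, 'joint_positions': array([-1.23312554e+00,  8.78560605e-02,  1.37205528e+00,  5.53536690e-06,
        1.68364446e+00, -1.03097903e-01]), 'qvel': array([-0.00010313, -0.00126474, -0.00498719,  0.00056791, -0.00022437,
       -0.00094178]), 'joint_torque': array([ 2.04893986e-03, -3.41253233e+01, -3.03301048e+01,  7.20602763e-02,
        3.03718122e-02, -9.37126038e-05]), 'tool_pos': array([ 0.23445715, -0.4968903 ,  0.16455928]), 'ee_rot': array([-3.13964050e+00, -2.07510079e-04,  4.40769103e-01]), 'wrist_force': array([-0.10197861, -0.48451391,  0.81195442]), 'wrist_torque': array([ 0.08574509, -0.03397175,  0.01623481]), 'width': 0.09382154285325009}
{'camera_matrix': array([[370.42546641,   0.        , 276.32683911],
       [  0.        , 370.42546641, 214.75604178],
       [  0.        ,   0.        ,   1.        ]]), 'tool_from_camera': array([[-4.92846593e-04,  9.71344588e-01,  2.37675090e-01,
         6.85895270e-02],
       [ 9.99999577e-01,  6.63252727e-04, -6.37006438e-04,
         2.85256373e-04],
       [-7.76391408e-04,  2.37674676e-01, -9.71344504e-01,
        -2.18713662e-01],
       [ 0.00000000e+00,  0.00000000e+00,  0.00000000e+00,
         1.00000000e+00]])}
```

View pics/top0.png

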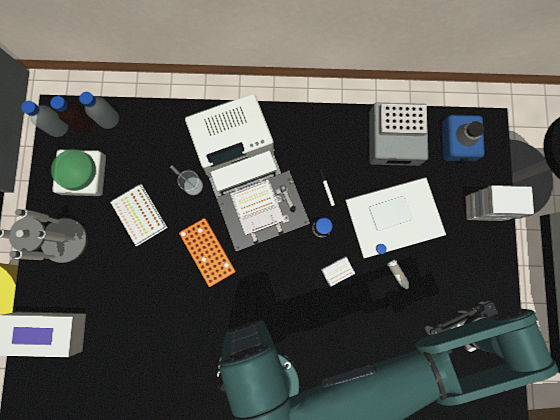

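View pics/scene0.png

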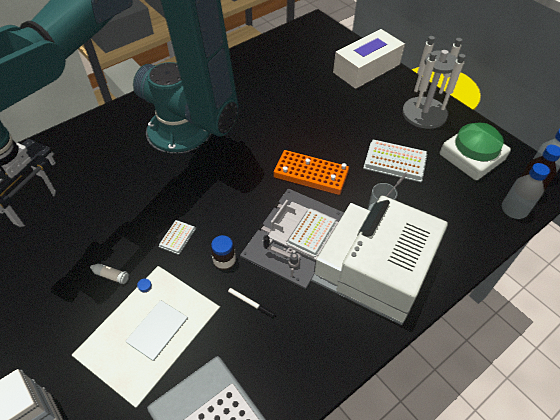

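The top view shows the reader at about (235,140), the carriage and base plate at (262,210), and the bottle at (323,227). I'll enlarge the carriage area in both views.

```bash
cat > h.py <<'E'
import numpy as np,cv2
from bench import *
from scipy.spatial.transform import Rotation as R
def ray(n,u,v,obs=None):
    c=calibration(n);K=c["camera_matrix"]
    d=np.array([(u-K[0,2])/K[0,0],-(v-K[1,2])/K[1,1],-1.])
    if n=="wrist":
        T=c["tool_from_camera"];Q=R.from_euler("xyz",obs["ee_rot"]).as_matrix()
        return Q@T[:3,3]+obs["tool_pos"],Q@T[:3,:3]@d
    return c["eye"],R.from_euler("xyz",c["orientation"]).as_matrix()@d
def onz(n,u,v,z,obs=None):
    e,d=ray(n,u,v,obs);return e+d*(z-e[2])/d[2]
def pix(n,p,obs=None):
    c=calibration(n);K=c["camera_matrix"]
    if n=="wrist":
        T=c["tool_from_camera"];Q=R.from_euler("xyz",obs["ee_rot"]).as_matrix()
        q=T[:3,:3].T@(Q.T@(np.array(p)-obs["tool_pos"])-T[:3,3])
    else: q=R.from_euler("xyz",c["orientation"]).as_matrix().T@(np.array(p)-c["eye"])
    return np.array([K[0,2]-K[0,0]*q[0]/q[2],K[1,2]+K[1,1]*q[1]/q[2]])
E
python3 - <<'E'
import cv2
a=cv2.imread("pics/top0.png")[155:265,205:345];cv2.imwrite("pics/c1.png",cv2.resize(a,None,fx=5.5,fy=5.5,interpolation=cv2.INTER_CUBIC))
a=cv2.imread("pics/scene0.png")[180:290,205:345];cv2.imwrite("pics/c2.png",cv2.resize(a,None,fx=5.5,fy=5.5,interpolation=cv2.INTER_CUBIC))
E
```

```text
(no output)
```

View pics/c1.png

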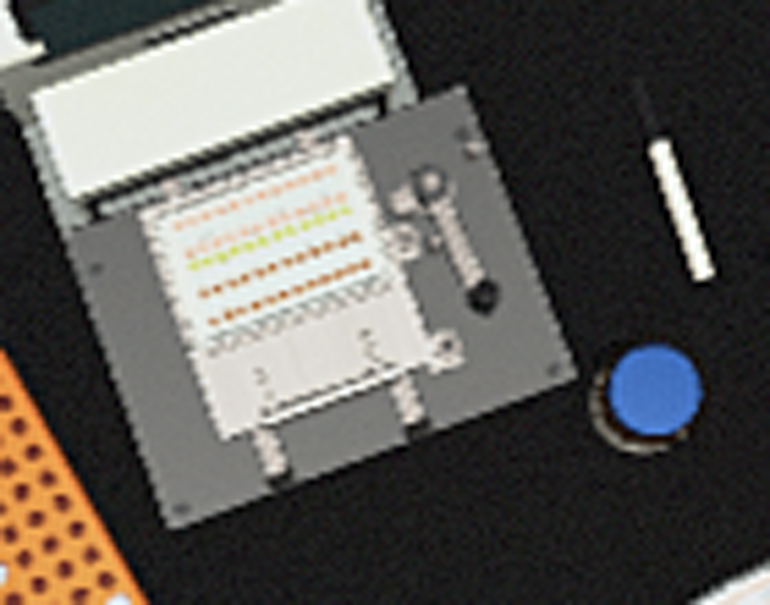

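View pics/c2.png

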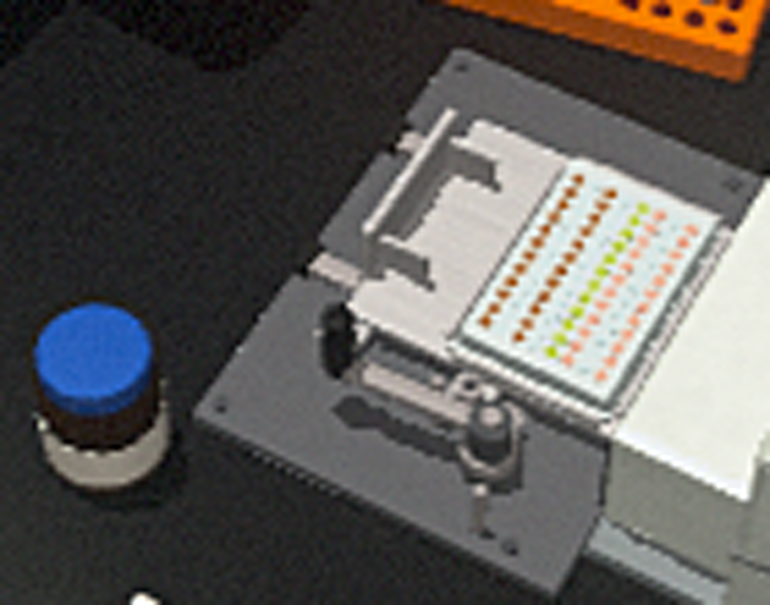

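The crops show, in crop pixels, the base plate corners, the lip, the hub at (430,183), and the post at (485,295), so the lever is near locked. Next I'll fit the reader pose from corners in both views.

```bash
python3 - <<'E'
from h import *
from scipy.optimize import least_squares
o=get_obs()
f=lambda n,u,v:(n,205+(u+.5)/5.5-.5,(155 if n=="top" else 180)+(v+.5)/5.5-.5)
L=[(f("top",172,527),(-.2,.12)),(f("top",577,378),(-.2,-.15)),(f("top",465,88),(0,-.15)),(f("top",72,228),(0,.12)),
(f("scene",460,48),(-.2,.12)),(f("scene",195,412),(-.2,-.15)),(f("scene",560,597),(0,-.15))]
W=[onz(*a,.012)[:2] for a,b in L];B=np.array([b for a,b in L])
def T(p,b):
    c,s=np.cos(p[2]),np.sin(p[2]);return np.array(b)@np.array([[c,s],[-s,c]])+p[:2]
for sel in ([0,1,2,3],[4,5,6],[0,1,2,3,4,5,6],[0,1,2,4,5,6]):
    r=least_squares(lambda p:(T(p,B[sel])-np.array(W)[sel]).ravel(),[.5,.1,.3]);print(r.x,(r.fun.reshape(-1,2)*1000).round(1).tolist())
p=r.x
def inv(w):
    c,s=np.cos(p[2]),np.sin(p[2]);return (np.array(w)[:2]-p[:2])@np.array([[c,-s],[s,c]])
ct=inv
print("hub",inv(onz(*f("top",430,180),.056)),inv(onz(*f("scene",492,412),.056)))
print("post",inv(onz(*f("top",487,290),.087)),inv(onz(*f("scene",338,310),.087)))
print("lip top ends",[inv(onz(*f("top",*q),.062))for q in((265,415),(395,372))],[inv(onz(*f("scene",*q),.062))for q in((450,112),(368,232))])
print("bottle",inv(onz(*f("top",655,390),.085)),inv(onz(*f("scene",95,343),.085)))
print("marker",inv(onz(*f("top",660,145),.006)),inv(onz(*f("top",705,278),.006)))
for q in((-.06,-.104),(-.14,-.104),(-.06,-.184),(-.165,0),(-.055,0)):print(q,T(p,q).round(4),np.hypot(*T(p,q)).round(3))
E
```

```text
[0.65990739 0.07947648 0.37632859] [[-1.0, 0.9], [-0.6, -2.4], [1.8, -2.4], [-0.2, 4.0]]
[0.65957776 0.08260287 0.3850581 ] [[-0.7, 1.5], [1.2, -1.2], [-0.5, -0.4]]
[0.65990693 0.08075625 0.37974447] [[-1.2, 1.4], [0.2, -1.6], [2.3, -1.0], [-0.6, 5.1], [-0.2, 0.9], [0.4, -2.3], [-0.9, -2.5]]
[0.65951462 0.08189581 0.38255016] [[-1.7, 1.9], [0.4, -0.8], [2.3, 0.3], [-0.7, 1.4], [0.6, -1.5], [-0.9, -1.2]]
hub [-0.05904519 -0.10322625] [-0.06253507 -0.10100826]
post [-0.13899128 -0.10835706] [-0.14321628 -0.10519522]
lip top ends [array([-0.16003458,  0.04000647]), array([-0.16285487, -0.04167035])] [array([-0.16456375,  0.04180751]), array([-0.16287327, -0.04370583])]
bottle [-0.22881882 -0.18000206] [-0.23217238 -0.17613711]
marker [-0.0787804  -0.25339645] [-0.16851075 -0.24849475]
(-0.06, -0.104) [ 0.6427 -0.037 ] 0.644
(-0.14, -0.104) [ 0.5685 -0.0668] 0.572
(-0.06, -0.184) [ 0.6725 -0.1112] 0.682
(-0.165, 0) [0.5064 0.0203] 0.507
(-0.055, 0) [0.6085 0.0614] 0.612
```

Both views agree: the reader is at (0.660, 0.081) with yaw 0.381, and the hub, post, lip and bottle all fit. The lever is at about 0.05 rad. I'll close the gripper, square the tool to the reader (tool x = reader x, tool y = reader −y), and go across.

Call:
step_arm(increments="0 0 0 0 0 0.06; 3.5 -2.3 0 0 0 0; 3.5 -2.3 0 0 0 0; 3.5 -2.3 0 0 0 0; 3.5 -2.3 0 0 0 0", claw=1)

```text
time: 0.6
tool_pos: [0.3308, -0.3584, 0.165]
ee_rot: [-3.141, 0.0, 0.38]
wrist_force: [0.4, 1.1, 1.3]
width: 0.0572
```

Call:
step_arm(increments="3.5 -2.3 0 0 0 0; 3.5 -2.3 0 0 0 0; 3.5 -2.3 0 0 0 0; 3.5 -2.3 0 0 0 0; 3.5 -2.3 0 0 0 0")

```text
time: 1.1
tool_pos: [0.4506, -0.1865, 0.1651]
ee_rot: [-3.141, 0.0, 0.381]
wrist_force: [0.3, -0.3, -0.3]
width: 0.0172
```

Call:
step_arm(increments="3.5 -2.3 0 0 0 0; 3.5 -2.3 0 0 0 0; 3.5 -2.3 0 0 0 0; 0 0 0 0 0 0; 0 0 0 0 0 0")

```text
time: 1.6
tool_pos: [0.5218, -0.0845, 0.1648]
ee_rot: [-3.141, 0.002, 0.383]
wrist_force: [-0.3, -0.1, 0.0]
width: 0.0002
```

```bash
cat >> h.py <<'E'
P=np.array([.6597,.081,.381])
_c,_s=np.cos(P[2]),np.sin(P[2]);M=np.array([[_c,-_s],[_s,_c]])
def toR(w): return np.r_[(np.array(w)[:2]-P[:2])@M,w[2]]
def toW(r): return np.r_[M@np.array(r)[:2]+P[:2],r[2]]
def st():
    o=get_obs();f=o["wrist_force"];print("t",round(o["time"],2),"tcpR mm",(toR(o["tool_pos"])*1000).round(1),"rpy",o["ee_rot"].round(3),"F_R",np.r_[f[:2]@M,f[2]].round(1),"w",round(o["width"],4));return o
E
python3 - <<'E'
from h import *
o=st();im=snapshot("wrist")
g=im.copy()
for q in((-.06,-.104,.056),(-.14,-.108,.087),(-.165,.045,.062),(-.165,-.045,.062),(-.2,-.15,.012),(-.23,-.178,.085)):
    cv2.circle(g,tuple(int(round(t)) for t in pix("wrist",toW(q),o)),4,(255,0,0),1)
cv2.imwrite("pics/w1.png",g[:,:,::-1])
E
```

```text
t 1.6 tcpR mm [-189.6 -102.3  164.8] rpy [-3.141e+00  2.000e-03  3.830e-01] F_R [-0.3  0.1  0. ] w 0.0002
```

View pics/w1.png

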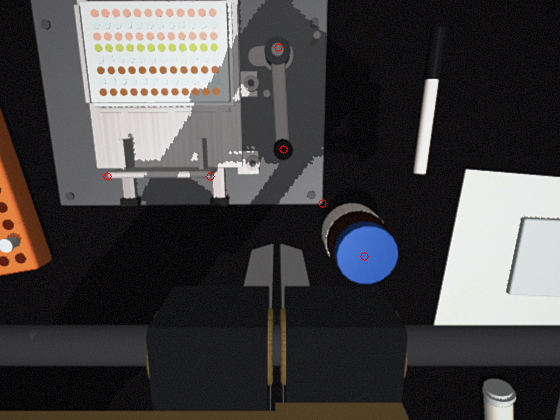

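The wrist view (circles = predicted points) matches the hub at (279,48), the post at (283,150), the lip ends and the cap to within about 2 mm. The fingers are shut. I'll move beside the post on the carriage side, then down.

Call:
step_arm(increments="2.4 -1.4 0 0 0 0; 2.4 -1.4 0 0 0 0; 0 0 3.5 0 0 0; 0 0 3.5 0 0 0; 0 0 3.2 0 0 0")

```text
time: 2.15
tool_pos: [0.5554, -0.0429, 0.0623]
ee_rot: [3.141, 0.0, 0.379]
wrist_force: [0.1, -0.4, -0.3]
width: 0.0007
```

Call:
step_arm(increments="0 0.4 0 0 0 0; 0 0.3 0 0 0 0; 0 0.2 0 0 0 0; 0 0.2 0 0 0 0; 0 0 0 0 0 0")

```text
time: 2.65
tool_pos: [0.5615, -0.0523, 0.0655]
ee_rot: [3.14, -0.003, 0.38]
wrist_force: [-0.3, 0.1, -0.6]
width: 0.0003
```

```bash
python3 -c "
from h import *
st()"
```

```text
t 2.65 tcpR mm [-140.7  -87.2   65.5] rpy [ 3.14e+00 -3.00e-03  3.80e-01] F_R [-0.2  0.2 -0.6] w 0.0003
```

Call:
step_arm(increments="-0.05 0.4 0 0 0 0; 0 0.4 0 0 0 0; 0 0.4 0 0 0 0; 0 0.4 0 0 0 0; 0 0 0 0 0 0")

```text
time: 3.15
tool_pos: [0.5659, -0.0671, 0.0634]
ee_rot: [3.141, 0.0, 0.38]
wrist_force: [0.3, 0.4, 0.2]
width: 0.0001
```

```bash
python3 -c "
from h import *
st()"
```

```text
t 3.15 tcpR mm [-142.2 -102.6   63.4] rpy [3.141 0.    0.38 ] F_R [0.4 0.3 0.2] w 0.0001
```

Call:
step_arm(increments="0.03 0.4 0 0 0 0; 0.03 0.4 0 0 0 0; 0.06 0.4 0 0 0 0; 0.06 0.4 0 0 0 0; 0.1 0.4 0 0 0 0")

```text
time: 3.65
tool_pos: [0.5759, -0.0844, 0.0636]
ee_rot: [3.142, 0.0, 0.381]
wrist_force: [0.5, 0.8, -0.4]
width: 0.0005
```

```bash
python3 - <<'E'
from h import *
o=st();im=snapshot("wrist");cv2.imwrite("pics/w2.png",im[:300,100:520,::-1])
E
```

```text
t 3.65 tcpR mm [-139.3 -122.4   63.6] rpy [3.142 0.    0.381] F_R [ 0.7  0.6 -0.4] w 0.0005
```

View pics/w2.png

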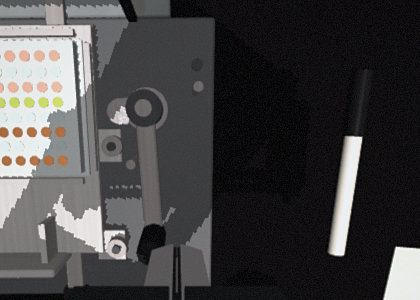

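The lever is still nearly locked: the post is at crop (152,240) and the fingertip at (177,250), so the finger seems to have slipped past it. I'll measure the post.

```bash
python3 - <<'E'
from h import *
o=st()
for u,v in((252,240),(252,230),(245,105)):print([ (toR(onz("wrist",u,v,z,o))*1000).round(1).tolist() for z in(.05,.056,.087)])
for q in ((-.14,-.104,.087),(-.14,-.104,.05),toR(o["tool_pos"])):print(pix("wrist",toW(q),o)-[100,0])
a=cv2.imread("pics/w2.png")[180:300,100:250];cv2.imwrite("pics/w2c.png",cv2.resize(a,None,fx=4,fy=4,interpolation=cv2.INTER_CUBIC))
a=snapshot("scene")[180:290,205:345];cv2.imwrite("pics/c3.png",np.hstack([cv2.resize(a[:,:,::-1],(400,480),interpolation=cv2.INTER_CUBIC),cv2.resize(cv2.imread("pics/w2c.png")[:,:400],(400,480))]))
E
```

```text
t 3.7 tcpR mm [-139.1 -123.1   63.5] rpy [ 3.141 -0.     0.38 ] F_R [-0.7 -1.1  0.2] w 0.001
[[-144.4, -107.5, 50.0], [-142.5, -107.9, 56.0], [-132.6, -110.0, 87.0]]
[[-137.5, -107.6, 50.0], [-135.8, -108.0, 56.0], [-126.9, -110.1, 87.0]]
[[-59.3, -104.7, 50.0], [-59.6, -105.2, 56.0], [-61.1, -107.7, 87.0]]
[141.3962345  252.69996293]
[146.49853093 233.62067921]
[175.64813752 238.5099797 ]
```

View pics/c3.png

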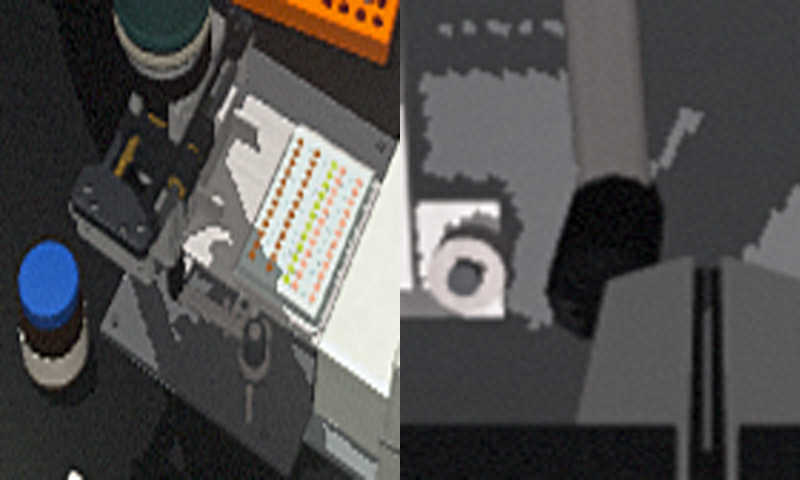

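```bash
python3 - <<'E'
from h import *
o=st();Q=R.from_euler("xyz",o["ee_rot"]).as_matrix()
for x in(-8,0,8):
  for z in(0,-15,-30):
    print(x,z,pix("wrist",o["tool_pos"]+Q@np.array([x,0,z])/1000,o).round(1))
for q in(toR(o["tool_pos"]),(-.142,-.107,.087),(-.142,-.107,.045)):print("scene",(pix("scene",toW(q))-[205,180])*[400/140,480/110]) 
E
```

```text
t 3.75 tcpR mm [-139.2 -122.6   63.5] rpy [3.141 0.    0.38 ] F_R [0.4 0.6 0. ] w 0.0004
-8 0 [275.7 250.8]
-8 -15 [275.6 259.3]
-8 -30 [275.6 269.1]
0 0 [275.6 238.5]
0 -15 [275.6 246.3]
0 -30 [275.6 255.2]
8 0 [275.6 226. ]
8 -15 [275.6 233. ]
8 -30 [275.6 241. ]
scene [168.06290332 290.94902732]
scene [173.86170321 247.82094224]
scene [174.53552395 286.88658951]
```

```bash
python3 - <<'E'
from h import *
o=st();a=snapshot("scene").copy()[205:275,215:305]
b=cv2.resize(a,None,fx=8,fy=8,interpolation=cv2.INTER_CUBIC)
Q=R.from_euler("xyz",o["ee_rot"]).as_matrix()
for z,c in((0,(255,0,0)),(-20,(0,255,0)),(-40,(255,255,0))):
    u=(pix("scene",o["tool_pos"]+Q@np.array([0,0,z])/1000)-[215,205])*8
    cv2.circle(b,tuple(int(t) for t in u),4,c,1)
b=cv2.convertScaleAbs(b,alpha=1.8,beta=20)
cv2.imwrite("pics/s4.png",b[:,:,::-1])
E
```

```text
t 3.75 tcpR mm [-139.2 -122.6   63.5] rpy [3.141 0.    0.38 ] F_R [0.4 0.6 0. ] w 0.0004
```

View pics/s4.png

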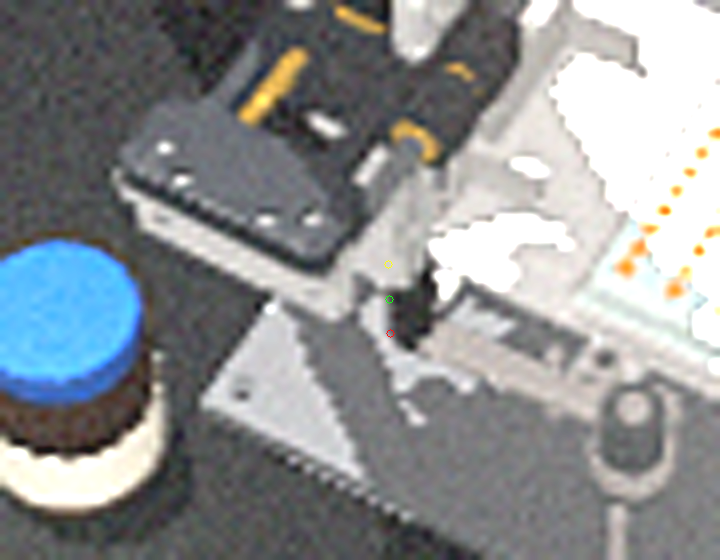

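The scene zoom shows the shut fingertip just above the post top, near (395,288), roughly 25–40 mm behind the stated TCP. So it passed over the post and touched nothing. I'll calibrate the real finger end by touching down gently on the bare base plate just outside the post.

Call:
step_arm(increments="0 0.7 0 0 0 0; 0 0.7 0 0 0 0; 0 0 1.5 0 0 0; 0 0 1.7 0 0 0; 0 0 0 0 0 0")

```text
time: 4.3
tool_pos: [0.5782, -0.0965, 0.0275]
ee_rot: [-3.137, 0.006, 0.381]
wrist_force: [0.5, -0.1, -0.0]
width: 0.0001
```

```bash
python3 - <<'E'
from h import *
o=st();im=snapshot("wrist")[150:300,180:380,::-1]
cv2.imwrite("pics/w5.png",cv2.convertScaleAbs(cv2.resize(im,None,fx=4,fy=4,interpolation=cv2.INTER_CUBIC),alpha=1.5,beta=15))
E
```

```text
t 4.3 tcpR mm [-141.7 -134.4   27.5] rpy [-3.137  0.006  0.381] F_R [ 0.4 -0.3 -0. ] w 0.0001
```

View pics/w5.png

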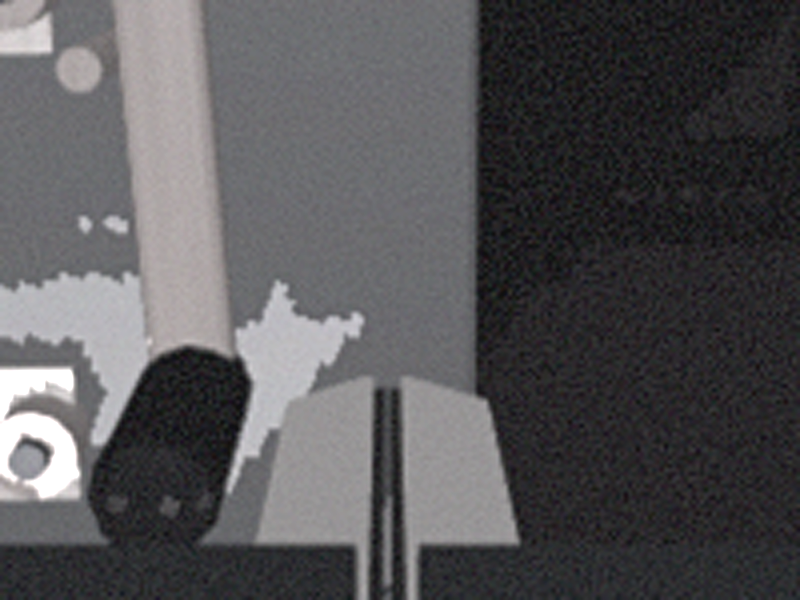

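Call:
step_arm(increments="0 0 0.6 0 0 0; 0 0 0.4 0 0 0; 0 0 0 0 0 0")

```text
time: 4.65
tool_pos: [0.5807, -0.0969, 0.0212]
ee_rot: [-3.141, 0.0, 0.381]
wrist_force: [-0.0, 0.5, -0.7]
width: 0.0004
```

```bash
python3 - <<'E'
from h import *
o=st()
print(toR(onz("wrist",219,275,.087,o)))
E
```

```text
t 4.65 tcpR mm [-139.5 -135.8   21.2] rpy [-3.141  0.     0.381] F_R [ 0.1  0.5 -0.7] w 0.0004
[-0.13567174 -0.11083804  0.087     ]
```

Call:
step_arm(increments="0 0 0.5 0 0 0; 0 0 0.3 0 0 0; 0 0 0 0 0 0")

```text
time: 4.95
tool_pos: [0.5806, -0.097, 0.013]
ee_rot: [-3.141, 0.001, 0.381]
wrist_force: [1.8, -0.2, 0.1]
width: 0.0004
```

Call:
step_arm(increments="0 0 0.2 0 0 0; 0 0 0.1 0 0 0; 0 0 0.1 0 0 0; 0 0 0 0 0 0")

```text
time: 5.35
tool_pos: [0.5809, -0.0971, 0.0094]
ee_rot: [-3.142, 0.0, 0.381]
wrist_force: [-0.8, 0.6, 0.4]
width: 0.0009
```

TCP reads below the base plate's top with no contact, so the real finger end is clearly short of the stated TCP. I'll keep descending slowly.

Call:
step_arm(increments="0 0 0.3 0 0 0; 0 0 0.3 0 0 0; 0 0 0.3 0 0 0; 0 0 0 0 0 0")

```text
time: 5.75
tool_pos: [0.5804, -0.0969, -0.0003]
ee_rot: [-3.141, 0.001, 0.381]
wrist_force: [0.4, 0.0, -0.3]
width: 0.0003
```

Call:
step_arm(increments="0 0 0.3 0 0 0; 0 0 0.3 0 0 0; 0 0 0 0 0 0")

```text
time: 6.05
tool_pos: [0.5805, -0.097, -0.0061]
ee_rot: [-3.141, 0.001, 0.381]
wrist_force: [0.0, -0.7, -0.3]
width: 0.0004
```

```bash
python3 -c "
from h import *
st()"
```

```text
t 6.05 tcpR mm [-139.7 -135.7   -6.1] rpy [-3.141e+00  1.000e-03  3.810e-01] F_R [-0.2 -0.6 -0.3] w 0.0004
```

Call:
step_arm(increments="0 0 0.3 0 0 0; 0 0 0.3 0 0 0; 0 0 0 0 0 0")

```text
time: 6.35
tool_pos: [0.5805, -0.097, -0.0121]
ee_rot: [-3.141, 0.001, 0.381]
wrist_force: [-0.4, 0.2, 0.2]
width: 0.0002
```

Call:
step_arm(increments="0 0 0.2 0 0 0; 0 0 0.2 0 0 0; 0 0 0 0 0 0")

```text
time: 6.65
tool_pos: [0.5807, -0.097, -0.0158]
ee_rot: [-3.141, 0.001, 0.381]
wrist_force: [0.1, 0.5, 0.7]
width: 0.0001
```

Call:
step_arm(increments="0 0 0.2 0 0 0; 0 0 0.1 0 0 0; 0 0 0 0 0 0")

```text
time: 6.95
tool_pos: [0.5808, -0.097, -0.0186]
ee_rot: [-3.141, 0.0, 0.381]
wrist_force: [-0.1, 0.6, -0.4]
width: 0.0007
```

```bash
python3 - <<'E'
from h import *
import bench
print([n for n in dir(bench) if not n.startswith('_')][:40])
o=st();Q=R.from_euler("xyz",o["ee_rot"]).as_matrix()
for x in(6,8,10,20,37):
  print(x,[(z,round(pix("wrist",o["tool_pos"]+Q@np.array([x,0,z])/1000,o)[1],1)) for z in(-30,-40,-50,-70,-90,-100,-110,-120,-130)])
for z in(-30,-40,-50,-90): print(z,[pix("wrist",o["tool_pos"]+Q@np.array([8,y,z])/1000,o)[0].round(1) for y in(-12.5,-2,2,12.5)])
E
```

```text
['IKError', 'calibration', 'close_job', 'get_obs', 'hold_point_z', 'snapshot']
t 6.95 tcpR mm [-139.4 -135.9  -18.6] rpy [-3.141  0.     0.381] F_R [ 0.2  0.6 -0.4] w 0.0007
6 [(-30, np.float64(244.6)), (-40, np.float64(250.8)), (-50, np.float64(257.7)), (-70, np.float64(274.0)), (-90, np.float64(294.8)), (-100, np.float64(307.5)), (-110, np.float64(322.3)), (-120, np.float64(339.7)), (-130, np.float64(360.4))]
8 [(-30, np.float64(241.0)), (-40, np.float64(247.1)), (-50, np.float64(253.8)), (-70, np.float64(269.6)), (-90, np.float64(289.9)), (-100, np.float64(302.3)), (-110, np.float64(316.7)), (-120, np.float64(333.7)), (-130, np.float64(353.9))]
10 [(-30, np.float64(237.5)), (-40, np.float64(243.3)), (-50, np.float64(249.8)), (-70, np.float64(265.3)), (-90, np.float64(285.0)), (-100, np.float64(297.1)), (-110, np.float64(311.1)), (-120, np.float64(327.7)), (-130, np.float64(347.4))]
20 [(-30, np.float64(219.3)), (-40, np.float64(224.3)), (-50, np.float64(229.8)), (-70, np.float64(243.0)), (-90, np.float64(259.9)), (-100, np.float64(270.2)), (-110, np.float64(282.4)), (-120, np.float64(296.7)), (-130, np.float64(313.8))]
37 [(-30, np.float64(187.3)), (-40, np.float64(190.7)), (-50, np.float64(194.5)), (-70, np.float64(203.5)), (-90, np.float64(215.1)), (-100, np.float64(222.3)), (-110, np.float64(230.7)), (-120, np.float64(240.7)), (-130, np.float64(252.8))]
-30 [np.float64(252.2), np.float64(271.8), np.float64(279.3), np.float64(299.0)]
-40 [np.float64(250.9), np.float64(271.6), np.float64(279.5), np.float64(300.2)]
-50 [np.float64(249.6), np.float64(271.4), np.float64(279.7), np.float64(301.5)]
-90 [np.float64(242.2), np.float64(270.1), np.float64(280.7), np.float64(308.6)]
```

Finger end is about 37 mm behind the stated TCP (width and row in the wrist view agree, and the descent shows at least 31 mm). I'll use tip = TCP + 37 mm. Next: up, over the post to its inner side, and down to a tip height of 55 mm.

Call:
step_arm(increments="0 0 -3 0 0 0; 0 0 -3 0 0 0; 0 0 -3 0 0 0; 0 -2.8 0 0 0 0; 0 -2.8 0 0 0 0")

```text
time: 7.45
tool_pos: [0.5612, -0.0453, 0.0734]
ee_rot: [3.14, -0.003, 0.379]
wrist_force: [-0.7, 0.9, -0.0]
width: 0.0002
```

Call:
step_arm(increments="0 0 0 0 0 0; 0 0 2 0 0 0; 0 0 2 0 0 0; 0 0 1.3 0 0 0; 0 0 0 0 0 0")

```text
time: 7.95
tool_pos: [0.5583, -0.0452, 0.0159]
ee_rot: [-3.139, 0.004, 0.38]
wrist_force: [0.4, -0.6, 0.3]
width: 0.0005
```

```bash
python3 -c "
from h import *
print(hold_point_z)
st()"
```

```text
0.0188
t 7.95 tcpR mm [-141.1  -79.5   15.9] rpy [-3.139  0.004  0.38 ] F_R [ 0.2 -0.7  0.3] w 0.0005
```

Call:
step_arm(increments="0 0.4 0 0 0 0; 0 0.4 0 0 0 0; 0 0.4 0 0 0 0; 0 0.4 0 0 0 0; 0 0.3 0 0 0 0")

```text
time: 8.45
tool_pos: [0.5683, -0.0626, 0.0194]
ee_rot: [3.141, -0.002, 0.381]
wrist_force: [1.0, 3.6, 1.5]
width: 0.0008
```

```bash
python3 - <<'E'
from h import *
o=st();im=snapshot("wrist")[150:300,180:380,::-1]
cv2.imwrite("pics/w6.png",cv2.convertScaleAbs(cv2.resize(im,None,fx=4,fy=4,interpolation=cv2.INTER_CUBIC),alpha=1.5,beta=15))
# black post: report blob
print(len(im))
E
```

```text
t 8.45 tcpR mm [-138.3  -99.3   19.4] rpy [ 3.141e+00 -2.000e-03  3.810e-01] F_R [2.3 3.  1.5] w 0.0008
150
```

View pics/w6.png

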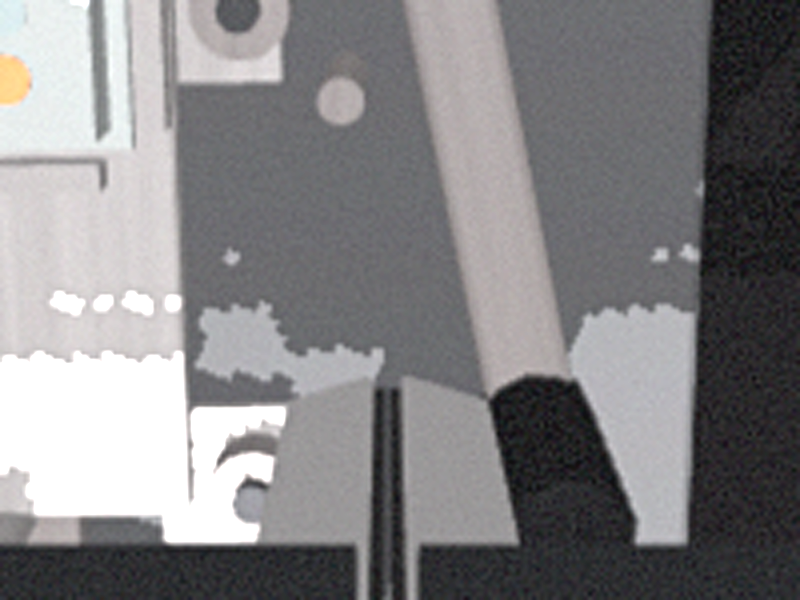

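The finger is now on the post's inner side and the lever is turning (about 0.2 rad at 4 N). I'll follow the arc.

Call:
step_arm(increments="0 0.4 0 0 0 0; 0 0.4 0 0 0 0; 0.05 0.4 0 0 0 0; 0.05 0.4 0 0 0 0; 0.1 0.4 0 0 0 0")

```text
time: 9.0
tool_pos: [0.5767, -0.0804, 0.0185]
ee_rot: [-3.141, -0.0, 0.381]
wrist_force: [1.3, 7.1, 0.6]
width: 0.0004
```

Call:
step_arm(increments="0.1 0.4 0 0 0 0; 0.14 0.4 0 0 0 0; 0.14 0.4 0 0 0 0; 0.18 0.38 0 0 0 0; 0.18 0.38 0 0 0 0")

```text
time: 9.5
tool_pos: [0.5916, -0.0932, 0.0183]
ee_rot: [-3.137, -0.003, 0.382]
wrist_force: [2.6, 11.7, 0.0]
width: 0.0006
```

Call:
step_arm(increments="0.2 0.36 0 0 0 0; 0.22 0.36 0 0 0 0; 0.24 0.34 0 0 0 0; 0.26 0.34 0 0 0 0; 0 0 0 0 0 0")

```text
time: 10.0
tool_pos: [0.6058, -0.0995, 0.0182]
ee_rot: [-3.133, -0.005, 0.383]
wrist_force: [3.8, 16.4, 0.9]
width: 0.0005
```

```bash
python3 -c "
from h import *
st()"
```

```text
t 10.0 tcpR mm [-117.1 -147.5   18.2] rpy [-3.133 -0.005  0.383] F_R [ 9.6 13.8  0.9] w 0.0005
```

Force is rising with a strong sideways part, so I'll look at the contact.

```bash
python3 - <<'E'
from h import *
o=st();w=snapshot("wrist")[60:300,160:440,::-1]
s=snapshot("scene")[195:285,215:315,::-1]
a=cv2.convertScaleAbs(cv2.resize(w,(466,400)),alpha=1.5,beta=15);b=cv2.convertScaleAbs(cv2.resize(s,(334,300),interpolation=cv2.INTER_CUBIC),alpha=1.6,beta=15)
b=cv2.copyMakeBorder(b,0,100,0,0,cv2.BORDER_CONSTANT)
cv2.imwrite("pics/w7.png",np.hstack([a,b]))
E
```

```text
t 10.0 tcpR mm [-117.1 -147.5   18.2] rpy [-3.133 -0.005  0.383] F_R [ 9.6 13.8  0.9] w 0.0005
```

View pics/w7.png

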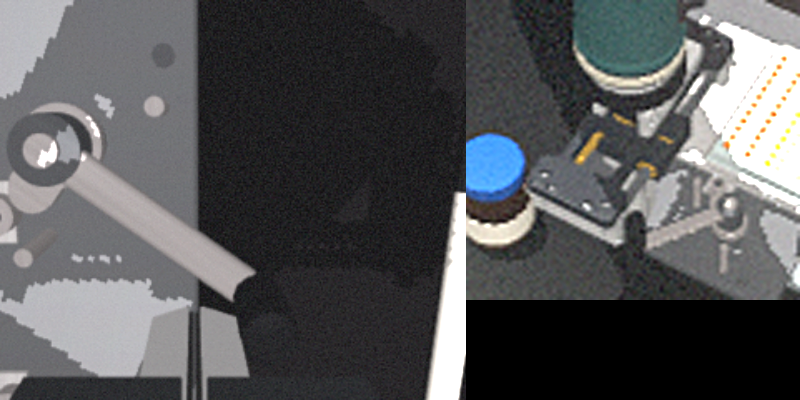

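The lever is at about 0.95 rad. The post has rolled to the finger's −y front corner, so the push has become purely radial. I'll back off, step behind the post (−x side), and push on along +x.

Call:
step_arm(increments="0 -0.5 0 0 0 0; 0 -0.4 0 0 0 0; -0.5 0 0 0 0 0; -0.5 0 0 0 0 0; 0 0 0 0 0 0")

```text
time: 10.6
tool_pos: [0.5909, -0.1022, 0.0186]
ee_rot: [3.141, 0.001, 0.379]
wrist_force: [0.3, -0.4, 0.5]
width: 0.0006
```

```bash
python3 -c "
from h import *
st()"
```

```text
t 10.6 tcpR mm [-131.9 -144.5   18.6] rpy [3.141e+00 1.000e-03 3.790e-01] F_R [ 0.1 -0.5  0.5] w 0.0006
```

Call:
step_arm(increments="0 0.8 0 0 0 0; 0 0.8 0 0 0 0; 0 0.7 0 0 0 0; 0.5 0 0 0 0 0; 0.4 0 0 0 0 0")

```text
time: 11.1
tool_pos: [0.6077, -0.1215, 0.0186]
ee_rot: [3.139, 0.005, 0.38]
wrist_force: [-5.5, -8.8, 2.7]
width: 0.0006
```

Call:
step_arm(increments="0.5 0.3 0 0 0 0; 0.5 0.3 0 0 0 0; 0 0 0 0 0 0")

```text
time: 11.4
tool_pos: [0.6197, -0.1231, 0.0183]
ee_rot: [3.139, 0.004, 0.38]
wrist_force: [-0.9, -5.5, 0.2]
width: 0.0003
```

Call:
step_arm(increments="0.55 0.25 0 0 0 0; 0.55 0.25 0 0 0 0; 0 0 0 0 0 0")

```text
time: 11.7
tool_pos: [0.6321, -0.1228, 0.0183]
ee_rot: [3.14, 0.002, 0.38]
wrist_force: [-1.6, -4.1, 0.3]
width: 0.0006
```

```bash
python3 -c "
from h import *
st()"
```

```text
t 11.7 tcpR mm [-101.4 -178.9   18.3] rpy [3.14e+00 2.00e-03 3.80e-01] F_R [-3.  -3.2  0.3] w 0.0006
```

Call:
step_arm(increments="0.5 0.1 0 0 0 0; 0.5 0.1 0 0 0 0; 0 0 0 0 0 0")

```text
time: 12.0
tool_pos: [0.6423, -0.1208, 0.0183]
ee_rot: [3.14, 0.002, 0.38]
wrist_force: [-1.7, -3.6, -0.2]
width: 0.0003
```

Call:
step_arm(increments="0.5 0 0 0 0 0; 0.4 0 0 0 0 0; 0 0 0 0 0 0")

```text
time: 12.3
tool_pos: [0.6508, -0.1158, 0.0184]
ee_rot: [-3.141, 0.0, 0.381]
wrist_force: [-2.3, -0.8, -0.0]
width: 0.0005
```

```bash
python3 -c "
from h import *
st()"
```

```text
t 12.3 tcpR mm [ -81.4 -179.4   18.4] rpy [-3.141  0.     0.381] F_R [-2.5  0.1 -0. ] w 0.0005
```

Call:
step_arm(increments="0.4 0 0 0 0 0; 0.3 0 0 0 0 0; 0 0 0 0 0 0")

```text
time: 12.6
tool_pos: [0.6576, -0.113, 0.0185]
ee_rot: [-3.141, -0.0, 0.381]
wrist_force: [-1.2, -1.4, 1.0]
width: 0.0003
```

Call:
step_arm(increments="0.2 0 0 0 0 0; 0.2 0 0 0 0 0; 0 0 0 0 0 0")

```text
time: 12.9
tool_pos: [0.6599, -0.1121, 0.0185]
ee_rot: [-3.141, 0.002, 0.381]
wrist_force: [-4.8, -3.4, 0.9]
width: 0.0007
```

```bash
python3 -c "
from h import *
o=st()
import cv2
cv2.imwrite('pics/raw8.png',snapshot('wrist')[:,:,::-1])"
```

```text
t 12.9 tcpR mm [ -71.6 -179.3   18.5] rpy [-3.141e+00  2.000e-03  3.810e-01] F_R [-5.8 -1.4  0.9] w 0.0007
```

The post met its stop (force rising, x as predicted for 1.65 rad). Retreat, up, and over to the front of the lip.

Call:
step_arm(increments="-0.8 0 0 0 0 0; -0.8 0 0 0 0 0; 0 0 -3 0 0 0; 0 0 -3 0 0 0; 0 0 -3 0 0 0")

```text
time: 13.45
tool_pos: [0.6458, -0.1174, 0.1096]
ee_rot: [-3.141, -0.001, 0.381]
wrist_force: [0.2, -0.6, 0.3]
width: -0.0
```

Call:
step_arm(increments="-2.2 -3.6 0 0 0 0; -2.2 -3.6 0 0 0 0; -2.2 -3.6 0 0 0 0; -2.2 -3.6 0 0 0 0; -2.2 -3.6 0 0 0 0")

```text
time: 13.95
tool_pos: [0.4756, 0.0097, 0.1087]
ee_rot: [-3.141, -0.002, 0.381]
wrist_force: [0.5, 0.4, -0.1]
width: 0.0006
```

Call:
step_arm(increments="0 0 0 0 0 0; 0 0 0 0 0 0")

```text
time: 14.15
tool_pos: [0.477, 0.0089, 0.1092]
ee_rot: [3.141, -0.003, 0.382]
wrist_force: [1.0, -0.2, 0.9]
width: 0.0006
```

```bash
python3 - <<'E'
from h import *
o=st();im=snapshot("wrist")
g=im.copy()
for q in((-.06,-.104,.056),(-.0537,-.1837,.087),(-.165,.045,.062),(-.165,-.045,.062)):
    cv2.circle(g,tuple(int(round(t)) for t in pix("wrist",toW(q),o)),4,(255,0,0),1); print(pix("wrist",toW(q),o))
cv2.imwrite("pics/w9.png",g[:,:,::-1])
# post blob search: black pixels against base plate? report lever bar colour pixels around expected bar line
for t in np.linspace(0,1,9):
    u,v=pix("wrist",toW((-.06+t*.0063,-.104-.0797*t,.05)),o).round().astype(int); print(round(t,2),u,v,im[v,u] if 0<=v<420 and 0<=u<560 else None)
E
```

```text
t 14.15 tcpR mm [-196.4    1.   109.2] rpy [ 3.141e+00 -3.000e-03  3.820e-01] F_R [ 0.9 -0.5  0.9] w 0.0006
[432.18651411  20.41644377]
[590.84128774  -5.728504  ]
[214.68852103 177.31594103]
[339.42100103 177.37686663]
0.0 429 23 [201 191 190]
0.12 443 22 [ 97  96 100]
0.25 458 20 [201 194 191]
0.38 473 19 [200 192 191]
0.5 487 18 [199 189 189]
0.62 502 17 [195 186 186]
0.75 517 15 [196 186 186]
0.88 531 14 [197 185 184]
1.0 546 13 [12 18 18]
```

The lever bar lies exactly on the predicted line for 1.65 rad (bright metal all along, black at the post). Next, down in front of the lip to a tip height of about 47 mm, and push.

Call:
step_arm(increments="0 -0.1 3.5 0 0 0; 0 0 3.5 0 0 0; 0 0 2.9 0 0 0; 0 0 0 0 0 0; 0.8 0 0 0 0 0")

```text
time: 14.7
tool_pos: [0.4845, 0.0115, 0.0097]
ee_rot: [-3.141, 0.001, 0.379]
wrist_force: [-0.4, -0.9, 1.8]
width: 0.0004
```

Call:
step_arm(increments="0.5 0 0 0 0 0; 0.5 0 0 0 0 0; 0.4 0 0 0 0 0; 0.4 0 0 0 0 0; 0.4 0 0 0 0 0")

```text
time: 15.2
tool_pos: [0.5045, 0.0201, 0.0099]
ee_rot: [3.141, 0.001, 0.381]
wrist_force: [-2.8, -1.5, 2.3]
width: 0.0004
```

```bash
python3 -c "
from h import *
st()"
```

```text
t 15.2 tcpR mm [-166.7    1.2    9.9] rpy [3.141e+00 1.000e-03 3.810e-01] F_R [-3.1 -0.3  2.3] w 0.0004
```

Call:
step_arm(increments="0.6 0 0 0 0 0; 0.6 0 0 0 0 0; 0.6 0 0 0 0 0; 0.6 0 0 0 0 0; 0.6 0 0 0 0 0")

```text
time: 15.7
tool_pos: [0.5327, 0.0319, 0.0095]
ee_rot: [-3.141, 0.0, 0.381]
wrist_force: [-3.9, -1.7, 3.0]
width: 0.0004
```

Call:
step_arm(increments="0.6 0 0 0 0 0; 0.6 0 0 0 0 0; 0.6 0 0 0 0 0; 0.6 0 0 0 0 0; 0.6 0 0 0 0 0")

```text
time: 16.2
tool_pos: [0.5604, 0.0431, 0.0094]
ee_rot: [-3.141, 0.0, 0.381]
wrist_force: [-3.5, -0.2, 2.7]
width: 0.0004
```

Call:
step_arm(increments="0.6 0 0 0 0 0; 0.6 0 0 0 0 0; 0.5 0 0 0 0 0; 0.5 0 0 0 0 0; 0 0 0 0 0 0")

```text
time: 16.7
tool_pos: [0.582, 0.051, 0.0094]
ee_rot: [3.141, -0.002, 0.381]
wrist_force: [-0.3, -0.4, 0.8]
width: 0.0005
```

```bash
python3 -c "
from h import *
st()"
```

```text
t 16.7 tcpR mm [-83.3   1.1   9.4] rpy [ 3.141e+00 -2.000e-03  3.810e-01] F_R [-0.4 -0.3  0.8] w 0.0005
```

Call:
step_arm(increments="0.5 0 0 0 0 0; 0.5 0 0 0 0 0; 0.4 0 0 0 0 0; 0.3 0 0 0 0 0; 0 0 0 0 0 0")

```text
time: 17.2
tool_pos: [0.5972, 0.0572, 0.0095]
ee_rot: [3.141, -0.001, 0.381]
wrist_force: [-0.8, -0.8, -1.1]
width: 0.0006
```

Call:
step_arm(increments="0.2 0 0 0 0 0; 0.2 0 0 0 0 0; 0 0 0 0 0 0")

```text
time: 17.5
tool_pos: [0.5975, 0.0573, 0.0095]
ee_rot: [3.141, 0.006, 0.381]
wrist_force: [-8.3, -4.4, 4.0]
width: 0.0006
```

```bash
python3 -c "
from h import *
st()"
```

```text
t 17.5 tcpR mm [-66.6   1.1   9.5] rpy [3.141 0.006 0.381] F_R [-9.3 -1.   4. ] w 0.0006
```

Call:
step_arm(increments="0.2 0 0 0 0 0; 0 0 0 0 0 0")

```text
time: 17.7
tool_pos: [0.5973, 0.0572, 0.0095]
ee_rot: [-3.141, 0.011, 0.38]
wrist_force: [-12.8, -4.6, 6.5]
width: 0.0001
```

Call:
step_arm(increments="0.2 0 0 0 0 0; 0 0 0 0 0 0; 0 0 0 0 0 0")

```text
time: 18.0
tool_pos: [0.5972, 0.0572, 0.0095]
ee_rot: [-3.141, 0.015, 0.38]
wrist_force: [-18.3, -6.8, 10.2]
width: 0.0006
```

```bash
python3 -c "
from h import *
st()"
```

```text
t 18.0 tcpR mm [-66.9   1.2   9.5] rpy [-3.141  0.015  0.38 ] F_R [-19.5   0.5  10.2] w 0.0006
```

The push stalls hard at TCP x ≈ −67 (19 N), close to home but short of expectation. I'll back off and measure the lip numerically.

Call:
step_arm(increments="-1 0 0 0 0 0; -2 0 0 0 0 0; -2 0 0 0 0 0; -2 0 0 0 0 0; 0 0 0 0 0 0")

```text
time: 18.5
tool_pos: [0.5385, 0.0338, 0.0101]
ee_rot: [3.141, -0.002, 0.38]
wrist_force: [-0.4, -1.0, -0.4]
width: 0.0008
```

```bash
python3 - <<'E'
from h import *
o=st();im=snapshot("wrist");cv2.imwrite("pics/raw10.png",im[:,:,::-1])
g=cv2.cvtColor(im,cv2.COLOR_RGB2GRAY)
for y in(-.03,-.02,.02,.03):
    print(y,[(x,int(g[tuple(pix("wrist",toW((x/1000,y,.062)),o).round().astype(int)[::-1])])) for x in range(-84,-34,2)])
print(pix("wrist",toW((-.055,-.045,.062)),o),pix("wrist",toW((-.055,.045,.062)),o),pix("wrist",toW((-.06,-.104,.056)),o))
s=im[0:260,40:460,::-1]
m=s.copy()
for q in((-.055,.045,.062),(-.055,-.045,.062),(-.06,-.104,.056),(-.0537,-.1837,.05)):
    cv2.circle(m,tuple(int(round(t)) for t in pix("wrist",toW(q),o)-[40,0]),3,(0,0,255),1)
cv2.imwrite("pics/w10.png",cv2.resize(m,(800,495),interpolation=cv2.INTER_CUBIC))
E
```

```text
t 18.5 tcpR mm [-130.1    1.2   10.1] rpy [ 3.141e+00 -2.000e-03  3.800e-01] F_R [-0.7 -0.8 -0.4] w 0.0008
-0.03 [(-84, 97), (-82, 87), (-80, 82), (-78, 81), (-76, 76), (-74, 74), (-72, 97), (-70, 88), (-68, 81), (-66, 81), (-64, 76), (-62, 104), (-60, 97), (-58, 90), (-56, 118), (-54, 148), (-52, 151), (-50, 156), (-48, 157), (-46, 158), (-44, 145), (-42, 157), (-40, 156), (-38, 155), (-36, 156)]
-0.02 [(-84, 72), (-82, 71), (-80, 70), (-78, 72), (-76, 72), (-74, 72), (-72, 71), (-70, 74), (-68, 73), (-66, 70), (-64, 69), (-62, 70), (-60, 72), (-58, 75), (-56, 124), (-54, 149), (-52, 147), (-50, 151), (-48, 153), (-46, 153), (-44, 153), (-42, 152), (-40, 151), (-38, 152), (-36, 152)]
0.02 [(-84, 71), (-82, 70), (-80, 69), (-78, 73), (-76, 73), (-74, 72), (-72, 74), (-70, 71), (-68, 71), (-66, 71), (-64, 70), (-62, 74), (-60, 71), (-58, 75), (-56, 127), (-54, 153), (-52, 139), (-50, 149), (-48, 147), (-46, 149), (-44, 148), (-42, 149), (-40, 148), (-38, 147), (-36, 147)]
0.03 [(-84, 71), (-82, 73), (-80, 69), (-78, 72), (-76, 71), (-74, 69), (-72, 71), (-70, 71), (-68, 70), (-66, 69), (-64, 72), (-62, 68), (-60, 69), (-58, 75), (-56, 131), (-54, 153), (-52, 137), (-50, 84), (-48, 83), (-46, 83), (-44, 83), (-42, 84), (-40, 83), (-38, 84), (-36, 82)]
[381.89734388 108.36510373] [174.31131255 108.69367373] [507.75988404 120.21801518]
```

View pics/w10.png

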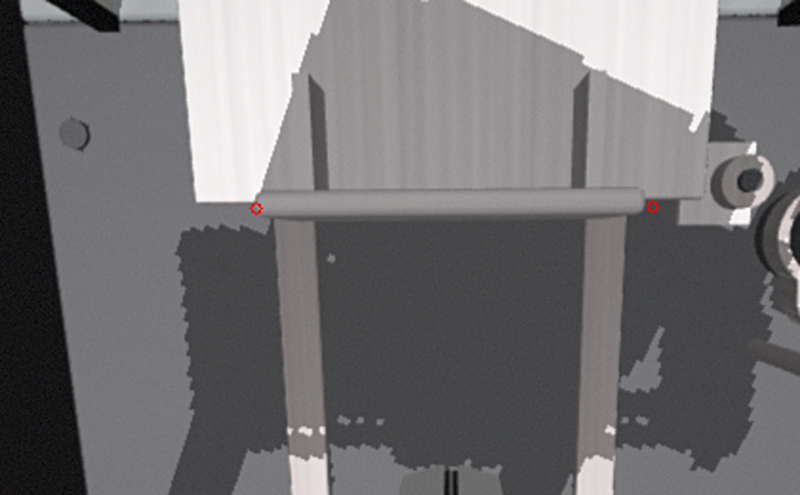

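The lip's outer face edge reads x ≈ −56 mm (home = −55), and the roller has passed the cam. I'll check the bias of this edge measure against the earlier "carriage out" picture.

```bash
python3 - <<'E'
from h import *
def prof(g,o,c,ys):
    xs=np.arange(c-12,c+12,.25)
    for y in ys:
        p=np.array([pix("wrist",toW((x/1000,y,.062)),o) for x in xs],np.float32)
        v=cv2.remap(g,p[None,:,0],p[None,:,1],cv2.INTER_LINEAR)[0].astype(float)
        d=np.convolve(np.diff(v),np.ones(6),'valid');i=np.argsort(-d)[:1];print(y,"edge x",xs[i]+.75,"step",d[i].round())
w1=cv2.cvtColor(cv2.imread("pics/w1.png"),cv2.COLOR_BGR2GRAY)
o1=dict(tool_pos=np.array([.5218,-.0845,.1648]),ee_rot=np.array([-3.141,.002,.383]))
prof(w1,o1,-165,(-.035,-.025,-.01,0,.01,.02))
g=cv2.imread("pics/raw10.png",0);o=get_obs();prof(g,o,-55,(-.035,-.02,-.01,0,.01,.02))
E
```

```text
-0.035 edge x [-172.25] step [49.]
-0.025 edge x [-166.] step [123.]
-0.01 edge x [-166.] step [47.]
0 edge x [-166.] step [45.]
0.01 edge x [-164.25] step [34.]
0.02 edge x [-166.25] step [106.]
-0.035 edge x [-54.75] step [50.]
-0.02 edge x [-55.] step [51.]
-0.01 edge x [-55.] step [47.]
0 edge x [-55.] step [50.]
0.01 edge x [-55.25] step [51.]
0.02 edge x [-55.] step [46.]
```

Travel reads 166 − 55 ≈ 111 mm, so the carriage is home. Now up and over to the post's far (+x) side, to swing the lever back.

Call:
step_arm(increments="0 0 -3 0 0 0; 0 0 -3 0 0 0; 0 0 -3 0 0 0; 2 3.6 0 0 0 0; 2 3.6 0 0 0 0")

```text
time: 19.05
tool_pos: [0.6065, -0.0175, 0.1027]
ee_rot: [3.138, -0.007, 0.383]
wrist_force: [-0.8, 0.3, 0.1]
width: 0.0005
```

Call:
step_arm(increments="2 3.6 0 0 0 0; 2 3.6 0 0 0 0; 2.6 3.8 0 0 0 0; 0 0 0 0 0 0; 0 0 0 0 0 0")

```text
time: 19.55
tool_pos: [0.7061, -0.0957, 0.0975]
ee_rot: [-3.14, 0.001, 0.38]
wrist_force: [0.3, 0.4, -0.4]
width: 0.0002
```

```bash
python3 -c "
from h import *
st()"
```

```text
t 19.55 tcpR mm [ -22.7 -181.3   97.5] rpy [-3.14e+00  1.00e-03  3.80e-01] F_R [ 0.4  0.2 -0.4] w 0.0002
```

Call:
step_arm(increments="0 0.2 3 0 0 0; 0 0 3 0 0 0; 0 0 2 0 0 0; -0.6 0 0 0 0 0; -0.5 0 0 0 0 0")

```text
time: 20.05
tool_pos: [0.6951, -0.1006, 0.0209]
ee_rot: [3.141, -0.001, 0.382]
wrist_force: [0.4, -0.0, 0.3]
width: 0.0005
```

Call:
step_arm(increments="-0.5 0 0 0 0 0; -0.5 0 0 0 0 0; -0.5 -0.05 0 0 0 0; -0.5 -0.05 0 0 0 0; 0 0 0 0 0 0")

```text
time: 20.55
tool_pos: [0.6765, -0.1083, 0.0209]
ee_rot: [3.141, -0.001, 0.38]
wrist_force: [2.4, 0.9, 1.7]
width: 0.0007
```

Call:
step_arm(increments="-0.5 -0.1 0 0 0 0; -0.5 -0.15 0 0 0 0; -0.5 -0.15 0 0 0 0; -0.5 -0.2 0 0 0 0; 0 0 0 0 0 0")

```text
time: 21.05
tool_pos: [0.6542, -0.1098, 0.0192]
ee_rot: [-3.141, 0.002, 0.38]
wrist_force: [1.0, 0.3, 1.0]
width: -0.0
```

```bash
python3 -c "
from h import *
st()"
```

```text
t 21.05 tcpR mm [ -76.1 -175.1   19.2] rpy [-3.141e+00  2.000e-03  3.800e-01] F_R [ 1.1 -0.1  1. ] w -0.0
```

Call:
step_arm(increments="-0.5 -0.2 0 0 0 0; -0.5 -0.25 0 0 0 0; -0.4 -0.25 0 0 0 0; -0.4 -0.3 0 0 0 0; -0.4 -0.3 0 0 0 0")

```text
time: 21.55
tool_pos: [0.6299, -0.1058, 0.0194]
ee_rot: [-3.141, 0.0, 0.381]
wrist_force: [2.7, -0.9, -0.9]
width: 0.0004
```

```bash
python3 - <<'E'
from h import *
o=st();im=snapshot("wrist");cv2.imwrite("pics/raw11.png",im[:,:,::-1])
for th in np.arange(.5,1.2,.05):
    c=[]
    for r in(.03,.04,.05,.06): 
        v=[im[tuple(pix("wrist",toW((-.06-r*np.cos(th)-w*np.sin(th),-.104-r*np.sin(th)+w*np.cos(th),.05)),o).round().astype(int)[::-1])].mean() for w in(-.008,0,.008)]
        c.append([int(t) for t in v])
    print(round(th,2),c)
E
```

```text
t 21.55 tcpR mm [ -97.2 -162.3   19.4] rpy [-3.141  0.     0.381] F_R [ 2.2 -1.8 -0.9] w 0.0004
0.5 [[102, 118, 115], [159, 117, 112], [116, 111, 79], [113, 113, 25]]
0.55 [[103, 114, 113], [102, 115, 112], [105, 113, 113], [112, 114, 10]]
0.6 [[105, 114, 116], [101, 118, 114], [103, 113, 111], [115, 114, 99]]
0.65 [[100, 96, 114], [104, 112, 115], [99, 112, 112], [97, 114, 112]]
0.7 [[99, 101, 114], [103, 178, 111], [100, 114, 113], [89, 115, 109]]
0.75 [[70, 98, 113], [96, 97, 114], [101, 101, 110], [91, 99, 115]]
0.8 [[61, 102, 115], [77, 100, 113], [70, 102, 114], [89, 99, 113]]
0.85 [[123, 101, 118], [63, 103, 112], [118, 101, 115], [91, 91, 109]]
0.9 [[67, 102, 98], [61, 99, 172], [65, 99, 102], [22, 91, 104]]
0.95 [[63, 100, 99], [60, 93, 98], [62, 65, 101], [7, 89, 89]]
1.0 [[64, 81, 97], [65, 79, 101], [58, 118, 102], [5, 80, 85]]
1.05 [[63, 63, 100], [63, 63, 102], [36, 60, 102], [15, 8, 86]]
1.1 [[64, 75, 104], [69, 63, 102], [20, 64, 87], [8, 8, 89]]
1.15 [[64, 71, 103], [66, 62, 88], [5, 64, 114], [9, 8, 55]]
```

The lever is at about 0.83 rad, following the x-face cleanly. Two more rows, then I'll step to the post's −y side for the last part.

Call:
step_arm(increments="-0.35 -0.35 0 0 0 0; -0.35 -0.35 0 0 0 0; 0 0 0 0 0 0; 0.5 0 0 0 0 0; 0.5 0 0 0 0 0")

```text
time: 22.1
tool_pos: [0.63, -0.0978, 0.0192]
ee_rot: [-3.14, 0.002, 0.381]
wrist_force: [0.3, -0.1, -0.1]
width: 0.0005
```

Call:
step_arm(increments="0 0.9 0 0 0 0; 0 0.9 0 0 0 0; 0 1.0 0 0 0 0; -1.2 0 0 0 0 0; -1.2 0 0 0 0 0")

```text
time: 22.6
tool_pos: [0.6177, -0.1341, 0.0192]
ee_rot: [-3.141, 0.001, 0.38]
wrist_force: [0.7, -0.6, 0.0]
width: 0.0005
```

```bash
python3 -c "
from h import *
st()"
```

```text
t 22.6 tcpR mm [-119.  -184.    19.2] rpy [-3.141e+00  1.000e-03  3.800e-01] F_R [ 0.5 -0.8  0. ] w 0.0005
```

Call:
step_arm(increments="0 -0.4 0 0 0 0; 0 -0.4 0 0 0 0; -0.25 -0.35 0 0 0 0; -0.25 -0.35 0 0 0 0; 0 0 0 0 0 0")

```text
time: 23.1
tool_pos: [0.6078, -0.1223, 0.0199]
ee_rot: [3.139, 0.002, 0.381]
wrist_force: [-0.4, -4.7, 0.4]
width: 0.0001
```

Call:
step_arm(increments="-0.2 -0.35 0 0 0 0; -0.2 -0.35 0 0 0 0; -0.18 -0.36 0 0 0 0; -0.18 -0.36 0 0 0 0; 0 0 0 0 0 0")

```text
time: 23.6
tool_pos: [0.5954, -0.112, 0.0199]
ee_rot: [3.139, 0.002, 0.381]
wrist_force: [-0.7, -4.6, 0.4]
width: 0.0005
```

```bash
python3 -c "
from h import *
st()"
```

```text
t 23.6 tcpR mm [-131.5 -155.3   19.9] rpy [3.139e+00 2.000e-03 3.810e-01] F_R [-2.4 -4.   0.4] w 0.0005
```

Tracking well at 4–5 N (about 0.4 rad). Continuing.

Call:
step_arm(increments="-0.13 -0.38 0 0 0 0; -0.13 -0.38 0 0 0 0; -0.1 -0.4 0 0 0 0; -0.1 -0.4 0 0 0 0; 0 0 0 0 0 0")

```text
time: 24.1
tool_pos: [0.5858, -0.0977, 0.0198]
ee_rot: [3.141, 0.0, 0.381]
wrist_force: [0.2, -3.9, 0.4]
width: 0.0002
```

Call:
step_arm(increments="-0.05 -0.4 0 0 0 0; -0.05 -0.4 0 0 0 0; 0 0 0 0 0 0")

```text
time: 24.4
tool_pos: [0.582, -0.09, 0.0196]
ee_rot: [-3.141, -0.0, 0.381]
wrist_force: [-0.0, -2.1, 1.1]
width: 0.0007
```

```bash
python3 -c "
from h import *
st()"
```

```text
t 24.4 tcpR mm [-135.7 -129.9   19.6] rpy [-3.141 -0.     0.381] F_R [-0.8 -2.   1.1] w 0.0007
```

Call:
step_arm(increments="0 -0.3 0 0 0 0; 0 -0.3 0 0 0 0; 0 0 0 0 0 0")

```text
time: 24.7
tool_pos: [0.5798, -0.0847, 0.0195]
ee_rot: [-3.141, -0.0, 0.381]
wrist_force: [-1.3, -1.3, 1.9]
width: 0.0005
```

Call:
step_arm(increments="0 -0.2 0 0 0 0; 0 -0.1 0 0 0 0; 0 0 0 0 0 0")

```text
time: 25.0
tool_pos: [0.5796, -0.084, 0.0196]
ee_rot: [3.138, -0.0, 0.381]
wrist_force: [1.0, -6.0, -0.8]
width: 0.0006
```

```bash
python3 -c "
from h import *
st()"
```

```text
t 25.0 tcpR mm [-135.8 -123.4   19.6] rpy [ 3.138 -0.     0.381] F_R [-1.3 -5.9 -0.8] w 0.0006
```

The lever is against its locked stop (position as predicted for 0, force rising). Retreat and check.

Call:
step_arm(increments="0 0.8 0 0 0 0; 0 0.8 0 0 0 0; 0 0 -3 0 0 0; 0 0 -3 0 0 0; 0 0 -3 0 0 0")

```text
time: 25.5
tool_pos: [0.5847, -0.0969, 0.11]
ee_rot: [-3.139, 0.0, 0.381]
wrist_force: [-0.1, -0.2, 0.4]
width: 0.0006
```

Call:
step_arm(increments="-2 -2 -2 0 0 0; -2 -2 -2 0 0 0; -2 -2 -1 0 0 0; 0 0 0 0 0 0; 0 0 0 0 0 0")

```text
time: 26.0
tool_pos: [0.5072, -0.0638, 0.16]
ee_rot: [3.141, -0.002, 0.381]
wrist_force: [-0.1, -0.4, 0.4]
width: 0.0005
```

```bash
python3 - <<'E'
from h import *
o=st();im=snapshot("wrist");cv2.imwrite("pics/raw12.png",im[:,:,::-1]);g=cv2.cvtColor(im,cv2.COLOR_RGB2GRAY)
xs=np.arange(-67,-43,.25)
for y in(-.025,-.01,.0,.01,.025):
    p=np.array([pix("wrist",toW((x/1000,y,.062)),o) for x in xs],np.float32)
    v=cv2.remap(g,p[None,:,0],p[None,:,1],cv2.INTER_LINEAR)[0].astype(float)
    d=np.convolve(np.diff(v),np.ones(6),'valid');i=np.argmax(d);print("lip edge",y,xs[i]+.75,d[i])
# post: darkest blob near expected top
m=(im.max(2)<30).astype(np.uint8);u=pix("wrist",toW((-.14,-.104,.087)),o);print("expected post top px",u)
n,l,s,c=cv2.connectedComponentsWithStats(m)
for k in range(1,n):
    if np.hypot(*(c[k]-u))<40 and s[k,4]>30: print(c[k],s[k],toR(onz("wrist",*c[k],.065,o))*1000)
# objects: blue cap of bottle
h=cv2.cvtColor(im,cv2.COLOR_RGB2HSV);b=cv2.inRange(h,(100,120,60),(130,255,255));n,l,s,c=cv2.connectedComponentsWithStats(b)
for k in range(1,n):
    if s[k,4]>300: print("blue",toR(onz("wrist",*c[k],.085,o))*1000,s[k])
# top view change against start
a=cv2.imread("pics/top0.png").astype(int);t=snapshot("top")[:,:,::-1];cv2.imwrite("pics/top1.png",t)
d=(np.abs(a-t).max(2)>45).astype(np.uint8);d=cv2.morphologyEx(d,cv2.MORPH_OPEN,np.ones((3,3)))
n,l,s,c=cv2.connectedComponentsWithStats(d)
for k in range(1,n):
    if s[k,4]>15: print("changed",s[k])
E
```

```text
t 26.0 tcpR mm [-195.4  -77.7  160. ] rpy [ 3.141e+00 -2.000e-03  3.810e-01] F_R [-0.3 -0.3  0.4] w 0.0005
lip edge -0.025 -56.25 99.0
lip edge -0.01 -56.5 95.0
lip edge 0.0 -57.0 96.0
lip edge 0.01 -57.0 97.0
lip edge 0.025 -57.0 95.0
expected post top px [309.65429449 141.87805533]
[307.71732523 142.65349544] [297 133  22  21 329] [-141.60163791 -104.36721165   65.        ]
blue [-227.45302094 -178.37131846   85.        ] [ 364  217   66   64 3290]
changed [277 175  12  11  93]
changed [273 181   4   6  20]
changed [ 235  182   98  117 4429]
changed [284 224   7   8  40]
changed [391 265  18  24 172]
changed [ 235  287   62   73 2837]
changed [ 303  309  255  111 9194]
changed [456 322   8   5  29]
changed [426 326   5   5  21]
changed [287 366  12  30 224]
changed [218 393  32  27 323]
changed [290 401   9   7  42]
```

```bash
python3 -c "
from h import *
st(); print(close_job())"
```

```text
t 26.1 tcpR mm [-195.6  -78.   158.6] rpy [-3.141e+00  1.000e-03  3.810e-01] F_R [0.2 0.1 0.3] w 0.0004
the job is handed in; nothing more can be done
None
```

I handed the job in at t = 26.1 s with the carriage home and the cam lever back against its locked stop, as far as my checks show. The system gave no verdict.

**What I did:** With the gripper shut, I swung the lever out to its stop. I pushed the carriage home by its lip with about 3–5 N, rising to about 20 N at the end stop. Then I swung the lever back with 2–6 N.

**Last checks:**
- **Carriage:** the lip face reads x ≈ −56 to −57 mm. The same measure read −166 mm with the carriage out, so travel is about 109 mm (limit 106), accurate to roughly 1–2 mm.
- **Lever:** the post reads (−141.6, −104.4) mm in the reader's frame, an angle within about 0.05 rad of locked.
- **Bottle:** its cap reads within about 5 mm of where it was first seen.
- **Contact:** the wrist force is about zero and the fingers are clear of everything.

**What disagreed or went wrong:**
- **Finger length:** the shut fingers end about 37 mm short of the stated TCP. My first lever pass went over the post without touching it, so I corrected the height.
- **First swing-out:** the post rolled onto the finger's corner and the force reached about 17 N (limit 30 N). I backed off and pushed from behind instead.
- **End stop:** it felt stiffer than the stated 1 mm per 3 N. The position still reads home.

**Not checked:** I did not look at the plate after the push. Nothing touched it, and it is now inside the reader. For the other items I only compared top views. The changes there look like the arm, its shadow and the carriage, but I did not confirm each one.

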